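# Load a paint cartridge into the dosing dock and clamp it home

## Robot

A 6-joint arm with a two-finger parallel gripper is mounted at the origin on the work surface. World frame = base frame: x ahead of the robot, y to its left, z up, the work surface at z = 0. Lengths are in m, angles in rad, forces in N, time in s.
With the tool pointing down it reaches from about 0.3 to 0.875 m from the base axis. Payload 6.4 kg.
Tool frame: the origin (TCP) lies at the very end of the fingers, on their centre line; the grasp point (between the pads) lies 19 mm behind it; z points along the fingers, y is the line along which they close (so a half turn about z gives the same grasp; the last joint's range is limited). The gripper opens to 85 mm and grips with 20 to 120 N. Pads are 22 mm wide; open, the fingers measure 114 mm over their backs; the gripper's body (76 mm by 85 mm) begins 54 mm behind the grasp point. The pads swing forward as they close: fully open they stand 13 mm farther back than shut.
Start: joints at [-1.334, 0.181, 1.607, -0, 1.354, -0.206], TCP at [0.246, -0.52, 0.231] pointing down, gripper open.
Joint ranges: [-2.99, 2.99], [-0.89, 2.07], [0.3, 2.58], [-1.14, 4.28], [0, 2.63], [-3.12, 3.12]. Speed limits (rad/s): [2.57, 2.57, 3.01, 3.14, 3.14, 3.14].

## Interface

Orientations are given as a unit quaternion [w, x, y, z].
In Python, from bench import ctrl, camera, calibration, order, outline_of gives the robot as it stands.
- The arm moves only by the tool move_arm, never from a script. Its argument "series" is a list that holds one entry, the list of rows, each a list of 5 numbers: the opening, from 0 (shut) to 1 (fully open), then the shift along the tool's x, y, z in mm, then the turn about the tool's z in rad. A call has exactly 10 rows; each row is the pose to reach, as a shift and turn from the pose commanded when the call began, along the tool's axes at that moment; what a row does not reach only later rows make up. A row lasts 1/12 s, in which the tool goes at most 41.7 mm and 7.16 degrees, less where a joint would pass 70% of its speed; a pose out of reach is approached as far as the arm can. A call with a gripper value outside its range is refused whole. The fingers move at their own pace and stop on an object; the grip force is fixed at half the most. Time passes only in rows, so rows that repeat a pose let the fingers close, or fill a call up. It gives the time, the measured TCP pose, the force, the opening and the grip force at its end, in the units of the state.
- ctrl.get_obs(): the state, without advancing time (a new reading comes with each control period).
- camera(name): name is "scene" or "top" or "wrist"; returns (picture, depth): 420x560x3 uint8, blue, green, red; 420x560 float32, m along the optical axis (not along the pixel's ray), 0 where there is no reading.
- calibration(name): a dict with "intrinsics" (3x3 intrinsics, pixels), "rvec" (rotation vector, rad) and "tvec" (3), from world to camera coordinates, as OpenCV has them. Camera axes: x right, y down, z forward; pixel columns grow to the right and rows downward; lengths in m; the calibration is good to about 2 mm. A picture is of the moment at which its call begins: read the wrist's pose just before it. calibration takes no time and is no camera call; for the wrist camera it gives the pose at the moment of the call.
- order.hand_in(): hands the job in; it is judged then, once.
Trained networks look in the newest picture that a camera, given by its name, has taken for a name from the list of things; names that differ only in an ending like _2 or _b are one class to them, and where a whole thing is asked for, a point or a joint stands for the part that bears it (a point fixed in the world has none). Each returns a list of dicts, best first, with "conf" (0 to 1); they miss things now and then, are a little off and sometimes report something else, mostly with a low value. They report only what shows in the picture. A call takes as long as a camera call. They do not tell look-alikes from the thing itself.
- outline_of(target, camera): "region" (420x560 bool, what is visible of it) and "bbox" ([centre column, centre row, width, height] in pixels, round what is visible of it).
The state is a dict: "time_s": time; "q": joint angles; "dq": joint speeds; "joint_efforts": joint torques, N m; "eef_pos": TCP position; "eef_rot": TCP orientation; "wrist_force": force on the tool from outside, world axes, zero at the start; "torque": the same for the moment, N m; "opening": opening from 0.0 (shut) to 1.0 (fully open); "grasp_force": force on a finger pad.
Only numpy, scipy, OpenCV 4.12 (cv2) and the standard library are available. Lean on these libraries where they do the work, as an engineer would, in place of code of your own. Each camera call takes 0.05 s, during which the arm holds its last target. There are 200 camera calls.

## Task

Load the teal paint cartridge: set it upright into the dock's pocket so that it rests on the seat, gently and without forcing it down by hand, and let go of it. Then swing the clamp over by its red handle and press down until the cartridge is driven fully home onto the pocket's floor, stopping as soon as it bottoms so that it is not crushed, and leave the clamp closed. Leave the spare cartridges and the jar alone.

Things in the scene. Friction and masses are not known exactly. Their poses are not given: they have to be found in the camera images.
- cartridge: The teal (blue-green) cartridge to load, a paint cartridge: upright box 40 (own x) x 30 (own y) x 80 mm tall with 3 mm rounded edges, a black band near the top and a pale blank label; 130 g nominal, the true mass varies by a third. Origin at the centre of its underside, z up. The same with either end of x forward.
- dock: The colour-dosing dock, fixed to the bench, yaw varies. Origin on the bench under the pocket's centre; z up, +x from pocket to clamp hinge (away from the robot), y along the hinge. Grey base plate 190 x 130 x 8 mm (x -75 to +115); aluminium block 80 x 84 mm in plan, top at z 50 mm, with the pocket. Two upright cheeks 34 x 8 mm at x 75, y +-57, up to z 138 mm, carry the hinge.
- pocket (a point): Centre of the pocket's mouth, level with the block's top (z 50 mm in the dock's frame), axes as the dock's. The pocket is a rectangular hole 42.5 (x) x 32.5 (y) mm, rim chamfered 3 mm, open upward, 30 mm deep to a rigid floor.
- seat_raised (a point): Centre of the seat's top as it stands at the start, 20 mm below the pocket's mouth: a black pad 26 x 18 mm that stands 10 mm above the pocket's floor. A cartridge set in by hand rests on it (underside at dock z 30, top at 110 mm). It yields only at about 18 N and never springs back. Fully home the underside is on the floor at z 20, top at 100 mm.
- clamp (a joint): Angle of the clamp in rad, about 2.0 when open (leaning back past upright), 0 when its arms are level (end stop). The hinge is stiff (0.32 N m): it stays where left. The foot meets a cartridge on the raised seat at about 0.15 to 0.28, and the cartridge bottoms at 0.02 to 0.14, as the foot screw is set; then nothing gives. Driving it home takes 12 to 18 N down on the handle.
- clamp_hinge (a point): Middle of the clamp's hinge axis: 75 mm in x and 125 mm up in the dock's frame; the axis is the dock's y. The clamp is a frame: two steel side arms at y +-47.5 mm, 14 mm deep, joined by a beam 75 mm from the hinge (over the cartridge when closed) and by the handle bar 145 mm from it.
- clamp_handle (a point): Middle of the clamp's red handle: a round bar 14 mm in diameter along the dock's y, 88 mm free between the side arms; push, hook or pinch it from above. At clamp angle a it is at x = 75 - 145 cos a, z = 125 + 145 sin a (mm, dock frame).
- foot: The clamp's round black rubber foot (20 mm ball) on a screw under the beam, 75 mm from the hinge; it presses on the cartridge, which is crushed above about 75 N (40 N at the handle). Origin at its lowest point (clamp level), nominally 31 mm below the arms' centre line; the screw is set up to 4 mm longer or shorter each time and does not move in use.
- spare_red: A red spare, a paint cartridge: upright box 40 (own x) x 30 (own y) x 80 mm tall with 3 mm rounded edges, a black band near the top and a pale blank label; 130 g nominal, the true mass varies by a third. Origin at the centre of its underside, z up. The same with either end of x forward. To be left alone.
- spare_yellow: A yellow spare, a paint cartridge: upright box 40 (own x) x 30 (own y) x 80 mm tall with 3 mm rounded edges, a black band near the top and a pale blank label; 130 g nominal, the true mass varies by a third. Origin at the centre of its underside, z up. The same with either end of x forward. To be left alone.
- paint_jar: A brown paint jar with a white lid, 68 mm in diameter, 85 mm high, 300 g, origin at the centre of its underside. To be left alone.
Not all that is in view belongs to the job. Leave any brown or purple look-alike of the dock alone.

How it is judged:
By the outcome, as a careful person would: the job done as asked, in the order asked, and still so for the second after the job is handed in, with the robot touching nothing.
It also fails if it takes over 72 s, if anything falls off the work surface, if the arm or the gripper's body presses on something with over 40 N, if the wrist force passes 120 N, or if a joint passes its speed limit or range.

## Working session

There is one attempt and no reset: what is moved stays moved. The work goes in short steps, Python scripts to look and compute and a tool call to move; the robot and the scene stay as the last step left them, time stands still between calls to the robot, and variables do not carry over. Pictures are saved under pics/ and viewed, at most 10 in all, crops included, and the job is handed in when it is done.

Besides the shell and the picture viewer there is one more tool, called by a JSON object that holds its "fn" and its "kwargs", one argument or row to a line. move_arm: Moves the arm, as the interface text tells. Its arguments: {"type":"object","properties":{"series":{"type":"array","items":{"type":"array","items":{"type":"array","items":{"type":"number"}}}}},"required":["series"]}

```bash
mkdir -p pics; ls
cat > h.py <<'E'
import numpy as np, cv2
from bench import ctrl, camera, calibration, order, outline_of
from scipy.spatial.transform import Rotation as R
def cal(n):
    c=calibration(n); return np.array(c["intrinsics"]),R.from_rotvec(np.ravel(c["rvec"])).as_matrix(),np.ravel(c["tvec"])
def pts(depth,n,mask=None,c=None):
    K,Rm,t=c or cal(n); m=depth>0
    if mask is not None: m&=mask
    v,u=np.nonzero(m); z=depth[v,u]
    P=np.stack([(u-K[0,2])/K[0,0]*z,(v-K[1,2])/K[1,1]*z,z],1)
    return (P-t)@Rm,u,v
def proj(P,n):
    K,Rm,t=cal(n); q=np.atleast_2d(P)@Rm.T+t; q=q@K.T; return q[:,:2]/q[:,2:]
E
python3 - <<'E'
from h import *
o=ctrl.get_obs(); print(o)
a,d=camera("scene"); np.savez("s.npz",a=a,d=d)
b,e=camera("top"); np.savez("t.npz",a=b,d=e)
cv2.imwrite("pics/scene.png",a);cv2.imwrite("pics/top.png",b)
for t in["cartridge","dock","clamp_handle"]:
  for r in outline_of(t,"top"): 
    P,_,_=pts(e,"top",r["region"]); print(t,r["conf"],np.round(r["bbox"]),np.median(P,0).round(3),P.max(0).round(3),P.min(0).round(3))
E
```

```text
pics
{'time_s': 0.0, 'q': array([-1.33431391e+00,  1.81571109e-01,  1.60801184e+00, -3.62738837e-05,
        1.35378002e+00, -2.06308877e-01]), 'dq': array([ 0.00063934,  0.00160609,  0.00123125, -0.00092948, -0.00153499,
       -0.00150703]), 'joint_efforts': array([-5.67670559e-04, -4.44880092e+01, -3.51336086e+01, -3.57825384e-04,
        9.14423639e-03,  1.21728667e-05]), 'eef_pos': array([ 0.24623476, -0.51899688,  0.23036539]), 'eef_rot': array([-8.84787450e-04,  9.75590684e-01,  2.19595159e-01, -3.10596759e-05]), 'wrist_force': array([-0.57092686, -0.16296338, -0.65660326]), 'torque': array([-0.01542523,  0.02168337,  0.00423888]), 'grasp_force': 0.0, 'opening': 1.0003950562753754}
cartridge 0.57 [408. 154.  20.  26.] [ 0.627 -0.265  0.073] [ 0.652 -0.256  0.084] [ 0.611 -0.289  0.003]
dock 0.71 [152. 108.  95. 114.] [0.731 0.322 0.049] [0.884 0.444 0.143] [ 0.635  0.226 -0.003]
dock 0.69 [177. 272.  72.  90.] [0.364 0.247 0.022] [0.466 0.342 0.142] [ 0.272  0.178 -0.002]
dock 0.64 [401. 314. 102. 107.] [ 0.273 -0.225  0.029] [ 0.383 -0.047  0.658] [ 0.143 -0.373 -0.004]
dock 0.6 [286. 182.  73. 133.] [0.537 0.017 0.02 ] [0.719 0.098 0.263] [ 0.417 -0.067 -0.003]
dock 0.24 [424. 194.  27.  26.] [ 0.537 -0.3    0.071] [ 0.577 -0.289  0.085] [ 0.518 -0.362 -0.004]
clamp_handle 0.81 [140. 102.  76.  80.] [0.721 0.339 0.131] [0.86  0.428 0.143] [ 0.639  0.252 -0.002]
clamp_handle 0.74 [286. 153.  12.  14.] [0.586 0.012 0.208] [0.601 0.021 0.212] [0.578 0.002 0.197]
clamp_handle 0.65 [173. 278.  58.  84.] [0.342 0.245 0.131] [0.433 0.342 0.142] [ 0.253  0.19  -0.004]
clamp_handle 0.59 [293. 145.  58.  69.] [0.61  0.008 0.203] [0.751 0.064 0.263] [ 0.557 -0.082 -0.003]
clamp_handle 0.59 [406. 324.  74.  85.] [ 0.254 -0.228  0.131] [ 0.347 -0.049  0.654] [ 0.15  -0.323 -0.001]
```

View pics/top.png

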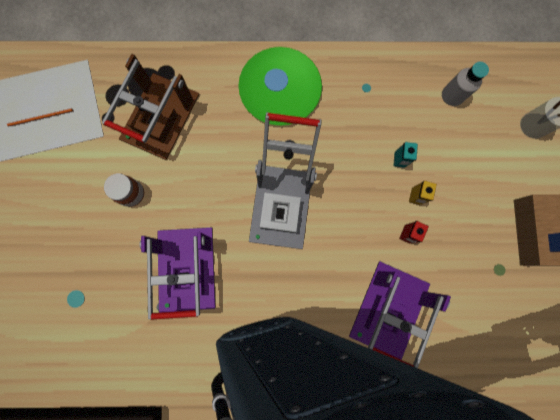

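View pics/scene.png

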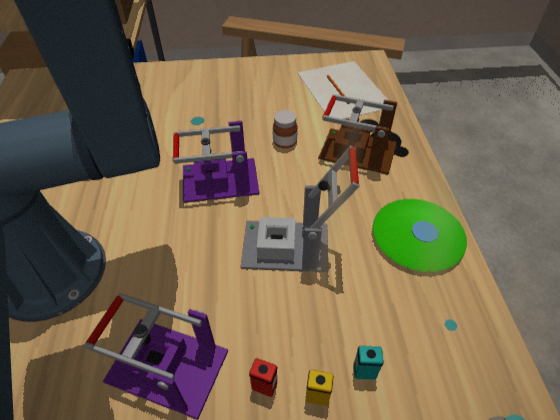

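Cartridge candidates in the top picture: the teal box (406,154), the bottle's teal cap (478,70), the teal discs (366,88) and (75,298), and the spares, yellow (424,192) and red (415,232). I choose the teal box. Dock candidates: grey (281,212), brown (155,110), purple (180,275) and purple (400,315). I choose the grey one, whose clamp leans back with the handle at (293,119).

Run:
```python
from h import *
z=np.load("t.npz");a,d=z["a"],z["d"]
P,u,v=pts(d,"top")
def rect(m,name):
    q=P[m]; r=cv2.minAreaRect((q[:,:2]*1000).astype(np.float32)); print(name,m.sum(),np.round(r[0],1),np.round(r[1],1),round(r[2],1),"z",np.median(q[:,2]).round(4))
def box(u0,u1,v0,v1,z0,z1): return (u>u0)&(u<u1)&(v>v0)&(v<v1)&(P[:,2]>z0)&(P[:,2]<z1)
rect(box(390,420,138,170,.074,.09),"teal top")
rect(box(410,440,178,206,.074,.09),"yel top")
rect(box(255,305,180,240,.044,.056),"block")
rect(box(245,315,165,250,.004,.012),"plate")
rect(box(260,325,110,128,.2,.3),"handle")
q=P[box(260,325,110,128,.2,.3)];print(q.min(0),q.max(0))
z=np.load("s.npz");a2,d2=z["a"],z["d"]
P,u,v=pts(d2,"scene")
rect(box(352,388,340,382,.076,.09),"teal top s")
rect(box(255,300,215,262,.046,.054),"block s")
rect(box(240,330,215,270,.004,.012),"plate s")
m=box(335,365,145,190,.15,.3); rect(m,"handle s");print(P[m].min(0),P[m].max(0))
c=np.hstack([cv2.resize(a[130:180,385:435],(400,400)),cv2.resize(a2[335:385,345:395],(400,400))])
cv2.imwrite("pics/crop.png",c)
print(cal("wrist"))
```

```text
teal top 231 [ 631.8 -273.3] [31.3 40.5] 81.4 z 0.0797
yel top 244 [ 540.6 -308. ] [30.6 41.1] 75.0 z 0.0796
block 1023 [507.   31.6] [101.   98.6] 81.6 z 0.0498
plate 2612 [516.5  22.8] [150.6 200.7] 76.0 z 0.0079
handle 474 [633.5   4.9] [101.8  22.5] 82.6 z 0.2585
[ 0.62212063 -0.04669351  0.23259474] [0.65088868 0.05546368 0.26337676]
teal top s 414 [ 631.  -273.5] [30.2 40.1] 82.2 z 0.0809
block s 925 [494.7  25.6] [87.9 79.9] 83.4 z 0.0513
plate s 1876 [514.6  31.1] [153.6 202.4] 84.4 z 0.0094
handle s 527 [626.9   5. ] [104.9  33.1] 82.6 z 0.2578
[ 0.60995079 -0.04771424  0.19516999] [0.64983688 0.05698257 0.26371316]
(array([[367.54046714,   0.        , 286.49172892],
       [  0.        , 367.54046714, 203.55191939],
       [  0.        ,   0.        ,   1.        ]]), array([[ 4.27968393e-01, -9.03793633e-01, -3.51492938e-04],
       [-8.57541868e-01, -4.06189808e-01,  3.15645029e-01],
       [-2.85420741e-01, -1.34784676e-01, -9.48877280e-01]]), array([-0.57508996, -0.04057005,  0.38167547]))
```

View pics/crop.png

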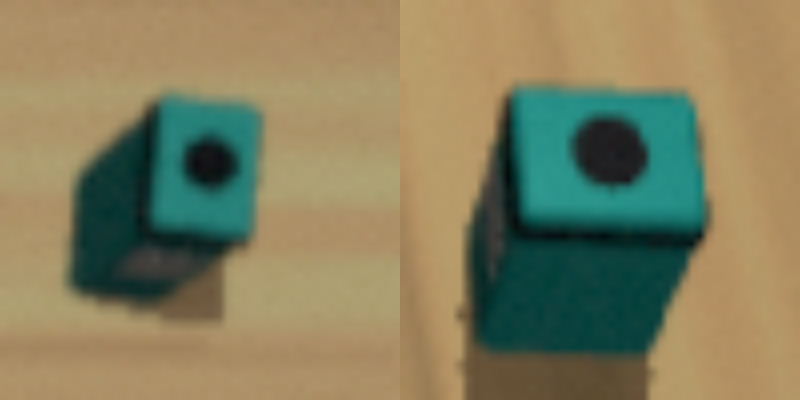

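The crop shows one teal box with a black dot on top, at about (630,-273) mm with its long axis at about -8.5°, and both cameras agree. I'll move above it with the camera on the robot's side.

{"fn": "move_arm", "kwargs": {
  "series": [
    [[1,227,-28,15,-1.25],[1,227,-28,15,-1.25],[1,227,-28,15,-1.25],[1,227,-28,15,-1.25],[1,227,-28,15,-1.25],[1,227,-28,15,-1.25],[1,227,-28,15,-1.25],[1,227,-28,15,-1.25],[1,227,-28,15,-1.25],[1,227,-28,15,-1.25]]
  ]
}}

```text
time_s: 1.08
eef_pos: [0.4397, -0.3966, 0.216]
eef_rot: [-0.0, 0.66, 0.751, 0.0]
wrist_force: [0.4, 0.0, -0.2]
opening: 0.999
grasp_force: 0.0
```

{"fn": "move_arm", "kwargs": {
  "series": [
    [[1,97.4,206.3,15,-1.29],[1,97.4,206.3,15,-1.29],[1,97.4,206.3,15,-1.29],[1,97.4,206.3,15,-1.29],[1,97.4,206.3,15,-1.29],[1,97.4,206.3,15,-1.29],[1,97.4,206.3,15,-1.29],[1,97.4,206.3,15,-1.29],[1,97.4,206.3,15,-1.29],[1,97.4,206.3,15,-1.29]]
  ]
}}

```text
time_s: 1.92
eef_pos: [0.6325, -0.2747, 0.2008]
eef_rot: [-0.0, 0.096, 0.995, 0.0]
wrist_force: [-0.2, -0.7, 0.6]
opening: 1.002
grasp_force: 0.0
```

```bash
cat >> h.py <<'E'
def toolmv(target,yawx=None):
    "shift in tool axes (mm) from measured TCP to world target"
    o=ctrl.get_obs();Q=R.from_quat(o["eef_rot"],scalar_first=True).as_matrix();p=np.array(o["eef_pos"])
    print("tcp",p.round(4),"tool x yaw",np.degrees(np.arctan2(Q[1,0],Q[0,0])).round(2),"tilt",Q[2,2].round(5),"shift",(Q.T@(np.array(target)-p)*1000).round(1))
def rectm(P,m,name):
    q=P[m]; r=cv2.minAreaRect((q[:,:2]*1000).astype(np.float32)); print(name,m.sum(),np.round(r[0],1),np.round(r[1],1),round(r[2],1),"z",np.median(q[:,2]).round(4))
E
python3 - <<'E'
from h import *
c=cal("wrist")
a,d=camera("wrist"); cv2.imwrite("pics/w1.png",a)
P,u,v=pts(d,"wrist",c=c)
m=(abs(P[:,2]-.08)<.005)&(np.hypot(P[:,0]-.631,P[:,1]+.273)<.045)
rectm(P,m,"teal")
toolmv([.6313,-.2734,.036])
E
```

```text
teal 2066 [ 631.  -274.8] [30.8 41.1] 82.2 z 0.0812
tcp [ 0.6324 -0.2749  0.2008] tool x yaw 169.42 tilt -1.0 shift [  1.3   1.2 164.8]
```

View pics/w1.png

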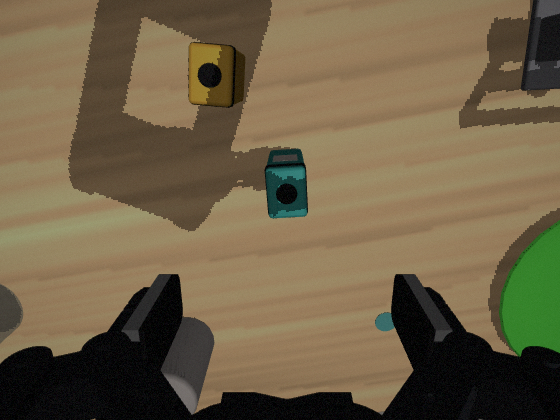

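The teal box is at (287,190), centred between the fingers, so I'll descend straight down and grip.

{"fn": "move_arm", "kwargs": {
  "series": [
    [[1,1.3,0.4,40,-0.048],[1,1.3,0.4,80,-0.048],[1,1.3,0.4,115,-0.048],[1,1.3,0.4,140,-0.048],[1,1.3,0.4,155,-0.048],[1,1.3,0.4,163,-0.048],[1,1.3,0.4,165,-0.048],[1,1.3,0.4,165,-0.048],[0.2,1.3,0.4,165,-0.048],[0.2,1.3,0.4,165,-0.048]]
  ]
}}

```text
time_s: 2.8
eef_pos: [0.6326, -0.2754, 0.0386]
eef_rot: [0.002, 0.075, 0.997, -0.001]
wrist_force: [0.2, 0.5, -0.4]
opening: 0.743
grasp_force: 0.0
```

{"fn": "move_arm", "kwargs": {
  "series": [
    [[0,0,0,0,0],[0,0,0,0,0],[0,0,0,0,0],[0,0,0,0,0],[0,0,0,0,0],[0,0,0,0,0],[0,0,0,-10,0],[0,0,0,-30,0],[0,0,0,-60,0],[0,0,0,-60,0]]
  ]
}}

```text
time_s: 3.63
eef_pos: [0.6341, -0.2763, 0.1026]
eef_rot: [0.004, 0.075, 0.997, -0.002]
wrist_force: [1.9, -0.6, 0.4]
opening: 0.346
grasp_force: 59.0
```

Run:
```python
from h import *
toolmv([.45,.0,.2]); o=ctrl.get_obs(); print(o["opening"],o["grasp_force"])
```

```text
tcp [ 0.6341 -0.2763  0.1026] tool x yaw 171.37 tilt -0.99996 shift [ 222.7  245.2 -100. ]
0.34570146769419047 59.02131736278534
```

{"fn": "move_arm", "kwargs": {
  "series": [
    [[0,0,0,-40,0],[0,15,20,-75,0],[0,35,45,-100,0],[0,55,78,-120,0],[0,75,112,-135,0],[0,95,146,-147,0],[0,115,180,-147,0],[0,138,212,-147,0],[0,160,242,-147,0],[0,175,265,-147,0]]
  ]
}}

```text
time_s: 4.47
eef_pos: [0.4958, 0.0163, 0.2429]
eef_rot: [-0.001, 0.075, 0.997, 0.0]
wrist_force: [1.0, 0.4, -1.1]
opening: 0.346
grasp_force: 59.3
```

{"fn": "move_arm", "kwargs": {
  "series": [
    [[0,4,8,0,0],[0,4,8,0,0],[0,4,8,0,0],[0,4,8,0,0],[0,4,8,0,0],[0,4,8,0,0],[0,4,8,0,0],[0,4,8,0,0],[0,4,8,0,0],[0,4,8,0,0]]
  ]
}}

```text
time_s: 5.3
eef_pos: [0.4953, 0.022, 0.2432]
eef_rot: [-0.0, 0.076, 0.997, 0.0]
wrist_force: [0.2, -0.4, -0.6]
opening: 0.345
grasp_force: 59.4
```

Run:
```python
from h import *
c=cal("wrist"); o=ctrl.get_obs()
a,d=camera("wrist"); cv2.imwrite("pics/w2.png",a); np.savez("w2.npz",a=a,d=d,K=c[0],R=c[1],t=c[2])
P,u,v=pts(d,"wrist",c=c)
m=(abs(P[:,2]-.05)<.004)&(np.hypot(P[:,0]-.498,P[:,1]-.022)<.065)
rectm(P,m,"block")
m=(abs(P[:,2]-.008)<.003)&(np.hypot(P[:,0]-.498,P[:,1]-.022)<.14)
rectm(P,m,"plate")
m=(P[:,2]>.195)&(P[:,2]<.24)&(v<330); rectm(P,m,"cart?"); print(o["wrist_force"])
toolmv([.498,.022,.2])
```

```text
block 5771 [495.4  23.1] [84.2 80.4] 81.9 z 0.0512
plate 8897 [514.9  20.3] [130.3 189.4] 81.8 z 0.0093
cart? 1328 [476.2  24.5] [30.   4.1] 82.3 z 0.2265
[ 0.17763746 -0.38321018 -0.58130626]
tcp [0.4953 0.0221 0.2433] tool x yaw 171.35 tilt -1.0 shift [-2.7  0.3 43.3]
```

View pics/w2.png

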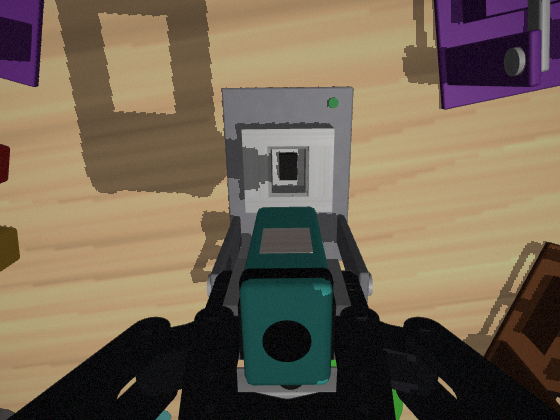

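The held cartridge (top at (287,330)) hangs almost over the pocket at (287,170). I'll check its tilt and the pocket hole directly.

Run:
```python
from h import *
z=np.load("w2.npz");a,d=z["a"],z["d"];P,u,v=pts(d,"wrist",c=(z["K"],z["R"],z["t"]))
th=np.radians(-8.1);X=np.array([np.cos(th),np.sin(th)]);Y=np.array([-X[1],X[0]])
D=np.c_[(P[:,:2]-[.4954,.0231])@X,(P[:,:2]-[.4954,.0231])@Y,P[:,2]]*1000
m=(abs(D[:,0])<34)&(abs(D[:,1])<34)&(D[:,2]<44)
print("hole",m.sum(),np.percentile(D[m],[1,50,99],axis=0).round(1))
t=(abs(D[:,2]-51.2)<1.2)&(abs(D[:,0])<44)&(abs(D[:,1])<46)
print("block pct",np.percentile(D[t],[.5,99.5],axis=0).round(1))
# inner rim from block-top pixels
for k in (0,1):
  s=t&(abs(D[:,1-k])<10); w=D[s][:,k]; print("inner",k,w[w<0].max() if (w<0).any() else None,w[w>0].min() if (w>0).any() else None)
for z0 in range(196,290,10):
  s=(abs(D[:,2]-z0)<4)&(abs(D[:,1])<25)&(abs(D[:,0])<35)
  if s.sum()>30: q=D[s]; print(z0,s.sum(),"x",np.median(q[:,0]).round(2),"y",q[:,1].min().round(1),q[:,1].max().round(1),"slope dx/dy",np.polyfit(q[:,1],q[:,0],1)[0].round(3))
s=(abs(D[:,1])<25)&(abs(D[:,0])<35)&(D[:,2]>279);rectm(D/1000,s,"carttop(dock)")
```

```text
hole 1430 [[-16.1 -16.1  19.9]
 [  3.4   0.1  25.3]
 [ 21.5  16.3  43. ]]
block pct [[-40.  -41.6  50. ]
 [ 38.8  41.8  52.4]]
inner 0 -22.233109475031345 20.949388655069324
inner 1 -16.973230492746843 16.94072769904341
216 305 x -20.09 y -16.3 13.5 slope dx/dy -0.003
226 368 x -20.07 y -16.3 13.6 slope dx/dy -0.002
236 405 x -20.1 y -16.3 13.7 slope dx/dy -0.0
246 539 x -20.31 y -22.4 19.9 slope dx/dy -0.016
256 961 x -19.95 y -24.9 24.9 slope dx/dy 0.087
266 1195 x -19.84 y -25.0 24.9 slope dx/dy 0.103
276 1320 x -20.07 y -24.9 25.0 slope dx/dy 0.071
286 10579 x -4.77 y -25.0 25.0 slope dx/dy -0.002
carttop(dock) 23895 [-1.  0.] [41.2 50. ] 0.1 z 0.2931
```

{"fn": "move_arm", "kwargs": {
  "series": [
    [[0,0.3,1.4,30,0],[0,0.3,1.4,60,0],[0,0.3,1.4,90,0],[0,0.3,1.4,112,0],[0,0.3,1.4,128,0],[0,0.3,1.4,138,0],[0,0.3,1.4,144,0],[0,0.3,1.4,146,0],[0,0.3,1.4,146,0],[0,0.3,1.4,146,0]]
  ]
}}

```text
time_s: 6.18
eef_pos: [0.4961, 0.0235, 0.0984]
eef_rot: [0.001, 0.075, 0.997, -0.0]
wrist_force: [0.4, 0.2, -1.4]
opening: 0.347
grasp_force: 59.5
```

Run:
```python
from h import *
c=cal("wrist"); a,d=camera("wrist"); cv2.imwrite("pics/w3.png",a)
P,u,v=pts(d,"wrist",c=c)
th=np.radians(-8.1);X=np.array([np.cos(th),np.sin(th)]);Y=np.array([-X[1],X[0]])
D=np.c_[(P[:,:2]-[.4954,.0231])@X,(P[:,:2]-[.4954,.0231])@Y,P[:,2]]*1000
t=(abs(D[:,2]-51)<1.5)&(abs(D[:,0])<48)&(abs(D[:,1])<48)
print("block pct",np.percentile(D[t],[.5,99.5],axis=0).round(1))
s=t&(abs(D[:,0])<10);w=D[s][:,1];print("inner y",w[w<0].max(),w[w>0].min())
s=t&(abs(D[:,1])<10);w=D[s][:,0];print("inner x",w[w<0].max())
for z0 in range(55,95,6):
  s=(abs(D[:,2]-z0)<3)&(abs(D[:,1])<25)&(abs(D[:,0])<35)
  if s.sum()>30: q=D[s]; print(z0,s.sum(),"x",np.median(q[:,0]).round(2),"y",q[:,1].min().round(1),q[:,1].max().round(1),"slope",np.polyfit(q[:,1],q[:,0],1)[0].round(3))
toolmv([.4954,.0231,.066]); print(ctrl.get_obs()["wrist_force"])
```

```text
block pct [[-40.2 -41.6  49.7]
 [ 25.   41.8  52.4]]
inner y -17.169303339883612 17.407523391696788
inner x -22.0284559853953
55 437 x -26.23 y -25.0 24.9 slope -0.015
67 171 x -19.42 y -14.5 15.0 slope 0.002
73 238 x -19.51 y -14.7 15.2 slope -0.002
79 272 x -19.51 y -14.6 15.1 slope -0.002
85 291 x -19.54 y -14.8 15.2 slope -0.006
91 307 x -19.54 y -14.5 15.2 slope -0.001
tcp [0.4961 0.0235 0.0985] tool x yaw 171.37 tilt -1.0 shift [ 0.7 -0.5 32.5]
[-0.96046824 -0.21780664 -2.44700191]
```

View pics/w3.png

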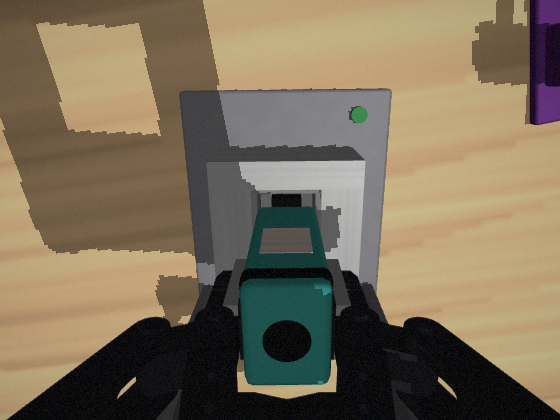

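The cartridge is over the pocket at (288,200), 0.5 mm off in x. I'll correct that and lower it in slowly.

{"fn": "move_arm", "kwargs": {
  "series": [
    [[0,0.6,0,4,0],[0,0.6,0,8,0],[0,0.6,0,12,0],[0,0.6,0,16,0],[0,0.6,0,20,0],[0,0.6,0,23,0],[0,0.6,0,26,0],[0,0.6,0,28,0],[0,0.6,0,29,0],[0,0.6,0,29,0]]
  ]
}}

```text
time_s: 7.07
eef_pos: [0.4944, 0.0238, 0.068]
eef_rot: [-0.0, 0.075, 0.997, 0.0]
wrist_force: [-0.4, 0.4, -1.1]
opening: 0.347
grasp_force: 59.5
```

```bash
cat > m.py <<'E'
from h import *
c=cal("wrist"); a,d=camera("wrist"); P,u,v=pts(d,"wrist",c=c)
th=np.radians(-8.1);X=np.array([np.cos(th),np.sin(th)]);Y=np.array([-X[1],X[0]])
D=np.c_[(P[:,:2]-[.4954,.0231])@X,(P[:,:2]-[.4954,.0231])@Y,P[:,2]]*1000
t=(abs(D[:,2]-51)<2)&(D[:,0]>-39)&(D[:,0]<-28)&(abs(D[:,1])<40)
s=(abs(D[:,0])<15)&(abs(D[:,1])<12)&(D[:,2]>95);
q=D[s];k=cv2.inRange(a[v[s],u[s]][None],(70,60,0),(255,255,90))[0]>0
print("block z",np.median(D[t][:,2]),"cart top z",np.median(q[k][:,2]) if k.any() else None)
toolmv([.4954,.0231,.066]); o=ctrl.get_obs();print(o["wrist_force"],o["opening"],o["grasp_force"])
E
python3 m.py
```

```text
block z 51.33672858737225 cart top z 111.95677440354113
tcp [0.4946 0.0238 0.0682] tool x yaw 171.36 tilt -1.0 shift [-0.9 -0.5  2.2]
[ 0.58313033  0.21271657 -0.78952297] 0.3443983293287043 59.450467228889465
```

{"fn": "move_arm", "kwargs": {
  "series": [
    [[0,0,0,0.2,0],[0,0,0,0.4,0],[0,0,0,0.6,0],[0,0,0,0.8,0],[0,0,0,0.8,0],[0,0,0,0.8,0],[0,0,0,0.8,0],[0,0,0,0.8,0],[0,0,0,0.8,0],[0,0,0,0.8,0]]
  ]
}}

```text
time_s: 7.95
eef_pos: [0.4946, 0.0238, 0.0675]
eef_rot: [0.0, 0.075, 0.997, 0.0]
wrist_force: [0.2, 0.0, -0.7]
opening: 0.34
grasp_force: 59.5
```

{"fn": "move_arm", "kwargs": {
  "series": [
    [[0,0,0,0.2,0],[0,0,0,0.4,0],[0,0,0,0.6,0],[0,0,0,0.6,0],[0,0,0,0.6,0],[0,0,0,0.6,0],[0,0,0,0.6,0],[0,0,0,0.6,0],[0,0,0,0.6,0],[0,0,0,0.6,0]]
  ]
}}

```text
time_s: 8.78
eef_pos: [0.4947, 0.0237, 0.0674]
eef_rot: [0.0, 0.075, 0.997, -0.0]
wrist_force: [-2.1, -0.2, 5.2]
opening: 0.345
grasp_force: 60.1
```

```bash
python3 m.py
```

```text
block z 51.31900170164848 cart top z 111.33132451057801
tcp [0.4947 0.0237 0.0674] tool x yaw 171.37 tilt -1.0 shift [-0.8 -0.5  1.4]
[-2.49129487 -0.13785662  4.71533304] 0.3460739258038307 60.05127310752869
```

Force has risen to 5 N and the top stands 60.0 mm above the block, so it is on the seat. Now I release and rise.

{"fn": "move_arm", "kwargs": {
  "series": [
    [[0.5,0,0,-0.3,0],[0.6,0,0,-0.3,0],[0.7,0,0,-0.3,0],[0.8,0,0,-0.3,0],[0.8,0,0,-0.3,0],[0.8,0,0,-0.3,0],[0.8,0,0,-10,0],[0.8,0,0,-30,0],[0.8,0,0,-60,0],[0.8,0,0,-95,0]]
  ]
}}

```text
time_s: 9.67
eef_pos: [0.4931, 0.024, 0.162]
eef_rot: [-0.002, 0.075, 0.997, 0.0]
wrist_force: [0.1, -0.7, 0.6]
opening: 0.796
grasp_force: 0.0
```

{"fn": "move_arm", "kwargs": {
  "series": [
    [[0.8,0,0,-40,0],[0.8,0,0,-80,0],[0,0,0,-110,0],[0,0,0,-130,0],[0,0,0,-140,0],[0,0,0,-140,0],[0,0,0,-140,0],[0,0,0,-140,0],[0,0,0,-140,0],[0,0,0,-140,0]]
  ]
}}

```text
time_s: 10.5
eef_pos: [0.4938, 0.0239, 0.3001]
eef_rot: [-0.002, 0.075, 0.997, 0.0]
wrist_force: [0.5, -0.4, 0.2]
opening: -0.002
grasp_force: 0.0
```

Run:
```python
from h import *
c=cal("wrist"); a,d=camera("wrist"); P,u,v=pts(d,"wrist",c=c)
b,e=camera("top")
th=np.radians(-8.1);X=np.array([np.cos(th),np.sin(th)]);Y=np.array([-X[1],X[0]]);O=np.array([.4952,.0231])
f=lambda P:np.c_[(P[:,:2]-O)@X,(P[:,:2]-O)@Y,P[:,2]]*1000
D=f(P)
s=(abs(D[:,0])<25)&(abs(D[:,1])<22)&(D[:,2]>100)&(D[:,2]<130);rectm(D/1000,s,"cart top dock frame")
t=(abs(D[:,2]-51)<2)&(abs(D[:,0])<39)&(abs(D[:,1])<40);print(np.median(D[t][:,2]))
E2=f(pts(e,"top")[0]); s=(E2[:,0]>100)&(E2[:,0]<165)&(abs(E2[:,1])<60)&(E2[:,2]>225)&(E2[:,2]<290)
q=E2[s]; print("handle",np.percentile(q,[1,50,99],axis=0).round(1))
for x,z in((190,300),(165,215)): toolmv([*(O+X*x/1000),z/1000])
cv2.imwrite("pics/w4.png",np.hstack([a,b])[:,::1])
```

```text
cart top dock frame 1403 [-1.3 -0.2] [40.3 30.4] 0.1 z 0.1112
51.29665658456723Traceback (most recent call last):
  File "<stdin>", line 10, in <module>
    return _quantile_unchecked(
        a, q, axis, out, overwrite_input, method, keepdims, weights)
    return _ureduce(a,
                    func=_quantile_ureduce_func,
    ...<5 lines>...
                    overwrite_input=overwrite_input,
                    method=method)
    r = func(a, **kwargs)
    result = _quantile(arr,
                       quantiles=q,
    ...<2 lines>...
                       out=out,
                       weights=wgt)
    slices_having_nans = np.isnan(arr[-1, ...])
                                  ~~~^^^^^^^^^
IndexError: index -1 is out of bounds for axis 0 with size 0
```

The cartridge stands 59.9 mm above the block, upright and centred. Next I take the shut fingers over behind the handle, high and clear of it.

{"fn": "move_arm", "kwargs": {
  "series": [
    [[0,0,0,-20,0],[0,-25,0,-25,0],[0,-55,0,-25,0],[0,-90,0,-25,0],[0,-125,0,-25,0],[0,-155,0,-25,0],[0,-178,0,-25,0],[0,-188,0,-20,0],[0,-188,0,5,0],[0,-188,0,35,0]]
  ]
}}

```text
time_s: 11.43
eef_pos: [0.6819, -0.0047, 0.2678]
eef_rot: [0.002, 0.075, 0.997, -0.0]
wrist_force: [-0.0, -0.4, -0.4]
opening: 0.003
grasp_force: 0.0
```

{"fn": "move_arm", "kwargs": {
  "series": [
    [[0,0,0,15,0],[0,0,0,28,0],[0,0,0,34,0],[0,5,0,34,0],[0,10,0,34,0],[0,14,0,34,0],[0,18,0,34,0],[0,20,0,34,0],[0,20,0,34,0],[0,20,0,34,0]]
  ]
}}

```text
time_s: 12.27
eef_pos: [0.6608, -0.0015, 0.2336]
eef_rot: [0.001, 0.075, 0.997, -0.0]
wrist_force: [0.2, 0.2, -0.1]
opening: -0.0
grasp_force: 0.0
```

```bash
cat > k.py <<'E'
from h import *
th=np.radians(-8.1);X=np.array([np.cos(th),np.sin(th)]);Y=np.array([-X[1],X[0]]);O=np.array([.4952,.0231])
f=lambda P:np.c_[(P[:,:2]-O)@X,(P[:,:2]-O)@Y,P[:,2]]*1000
def red(name):
    a,d=camera(name); P,u,v=pts(d,name); D=f(P); p=a[v,u].astype(int)
    s=(p[:,2]>90)&(p[:,1]<60)&(p[:,0]<60)&(abs(D[:,1])<50)&(D[:,0]>-100)&(D[:,0]<170)&(D[:,2]>115)&(D[:,2]<290)
    if s.sum()>20:
        q=D[s]; print(name,"red",s.sum(),np.percentile(q,[2,50,98],axis=0).round(1).tolist())
    return a
def tcp():
    o=ctrl.get_obs(); print("tcp dock",f(o["eef_pos"][None]).round(1),"F",o["wrist_force"].round(1),o["time_s"].round(2) if hasattr(o["time_s"],"round") else o["time_s"])
E
python3 - <<'E'
from k import *
tcp(); a=red("scene"); b=red("top"); cv2.imwrite("pics/s5.png",a)
E
```

```text
tcp dock [[167.4  -1.  233.6]] F [ 0.2  0.2 -0.1] 12.2667
scene red 231 [[135.8, -44.6, 256.7], [141.2, 0.4, 260.9], [147.9, 43.4, 263.0]]
```

View pics/s5.png

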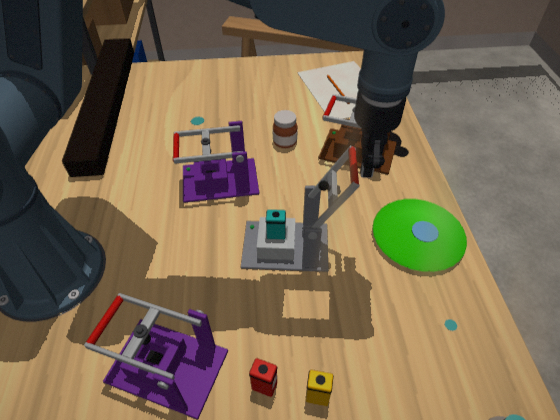

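The scene picture shows the loaded teal cartridge at (275,222) and the shut fingers at (372,165), just behind the handle at (352,168). I'll push it along its arc.

{"fn": "move_arm", "kwargs": {
  "series": [
    [[0,10,0,-1,0],[0,20,0,-5,0],[0,31,0,-8,0],[0,42,0,-11,0],[0,53,0,-13,0],[0,64,0,-14,0],[0,75,0,-14,0],[0,86,0,-13,0],[0,96,0,-12,0],[0,105,0,-11,0]]
  ]
}}

```text
time_s: 13.2
eef_pos: [0.5567, 0.0142, 0.2448]
eef_rot: [0.001, 0.075, 0.997, -0.0]
wrist_force: [2.1, -1.5, 0.8]
opening: -0.003
grasp_force: 1.1
```

{"fn": "move_arm", "kwargs": {
  "series": [
    [[0,6,0,1,0],[0,13,0,4,0],[0,20,0,6,0],[0,27,0,9,0],[0,33,0,12,0],[0,39,0,16,0],[0,45,0,19,0],[0,50,0,23,0],[0,52,0,24,0],[0,52,0,24,0]]
  ]
}}

```text
time_s: 14.03
eef_pos: [0.5045, 0.0224, 0.2191]
eef_rot: [-0.001, 0.075, 0.997, 0.0]
wrist_force: [0.6, 0.1, -0.3]
opening: 0.005
grasp_force: 0.0
```

Run:
```python
from k import *
tcp(); a=red("scene"); b=red("top"); red("wrist")
```

```text
tcp dock [[  9.3   0.6 219.1]] F [ 0.6  0.1 -0.3] 14.0333
scene red 42 [[-14.5, -44.9, 246.7], [-12.3, 13.0, 250.2], [-6.9, 40.7, 252.7]]
top red 252 [[-13.9, -43.7, 245.2], [-10.2, 9.5, 249.4], [-4.0, 45.6, 252.4]]
wrist red 6854 [[-14.7, -44.2, 247.4], [-10.8, 11.6, 251.1], [-3.8, 45.4, 252.8]]
```

Clamp at about 0.95 rad. I'll lift over the bar and press from above.

{"fn": "move_arm", "kwargs": {
  "series": [
    [[0,-6,0,0,0],[0,-6,0,-18,0],[0,-6,0,-40,0],[0,-6,0,-55,0],[0,0,0,-60,0],[0,10,0,-60,0],[0,20,0,-60,0],[0,22,0,-52,0],[0,22,0,-42,0],[0,22,0,-40,0]]
  ]
}}

```text
time_s: 15.02
eef_pos: [0.482, 0.0257, 0.2567]
eef_rot: [-0.002, 0.075, 0.997, 0.0]
wrist_force: [0.0, -0.8, -0.7]
opening: 0.0
grasp_force: 0.0
```

Run:
```python
from k import *
tcp()
x0,z0=-12.7,259
for a in (.95,.85,.75,.65,.55,.45,.4,.35,.3,.25,.2,.15,.1,.05): print(a,round(75-145*np.cos(a)-1,1),round(132+145*np.sin(a),1))
```

```text
tcp dock [[-13.5   0.7 256.7]] F [ 0.  -0.8 -0.7] 15.0167
0.95 -10.3 249.9
0.85 -21.7 240.9
0.75 -32.1 230.8
0.65 -41.4 219.8
0.55 -49.6 207.8
0.45 -56.6 195.1
0.4 -59.6 188.5
0.35 -62.2 181.7
0.3 -64.5 174.9
0.25 -66.5 167.9
0.2 -68.1 160.8
0.15 -69.4 153.7
0.1 -70.3 146.5
0.05 -70.8 139.2
```

{"fn": "move_arm", "kwargs": {
  "series": [
    [[0,0,0,5,0],[0,4,0,11,0],[0,9,0,17,0],[0,14,0,22,0],[0,19,0,27,0],[0,25,0,34,0],[0,30,0,40,0],[0,34,0,46,0],[0,40,0,55,0],[0,44,0,63,0]]
  ]
}}

```text
time_s: 15.85
eef_pos: [0.4395, 0.0321, 0.1959]
eef_rot: [-0.0, 0.075, 0.997, -0.0]
wrist_force: [-1.7, -0.5, 2.6]
opening: -0.002
grasp_force: 1.2
```

{"fn": "move_arm", "kwargs": {
  "series": [
    [[0,1,0,2,0],[0,2,0,4,0],[0,2.5,0,6,0],[0,3,0,8,0],[0,3.5,0,10,0],[0,4,0,11,0],[0,4,0,11,0],[0,4,0,11,0],[0,4,0,11,0],[0,4,0,11,0]]
  ]
}}

```text
time_s: 16.68
eef_pos: [0.4364, 0.0326, 0.186]
eef_rot: [0.0, 0.075, 0.997, -0.0]
wrist_force: [0.6, 0.2, -1.1]
opening: 0.0
grasp_force: 0.0
```

Run:
```python
from k import *
tcp(); a=red("scene"); b=red("top"); red("wrist")
```

```text
tcp dock [[-59.6   1.1 186. ]] F [ 0.6  0.2 -1.1] 16.6833
wrist red 1977 [[-65.8, -43.6, 183.0], [-62.3, 16.0, 186.1], [-55.9, 45.8, 187.6]]
```

{"fn": "move_arm", "kwargs": {
  "series": [
    [[0,0.3,0,1.2,0],[0,0.8,0,2.4,0],[0,1.2,0,3.6,0],[0,1.6,0,4.8,0],[0,2,0,6,0],[0,2.4,0,7.2,0],[0,2.8,0,8.4,0],[0,3.2,0,9.6,0],[0,3.6,0,10.8,0],[0,4,0,12,0]]
  ]
}}

```text
time_s: 17.67
eef_pos: [0.4322, 0.0332, 0.1738]
eef_rot: [-0.0, 0.075, 0.997, 0.0]
wrist_force: [-1.5, -0.9, 2.0]
opening: -0.002
grasp_force: 0.7
```

{"fn": "move_arm", "kwargs": {
  "series": [
    [[0,0.3,0,1,0],[0,0.6,0,2,0],[0,0.9,0,3,0],[0,1.2,0,4,0],[0,1.5,0,5,0],[0,1.5,0,5,0],[0,1.5,0,5,0],[0,1.5,0,5,0],[0,1.5,0,5,0],[0,1.5,0,5,0]]
  ]
}}

```text
time_s: 18.5
eef_pos: [0.4309, 0.0334, 0.1689]
eef_rot: [0.0, 0.075, 0.997, 0.0]
wrist_force: [-0.5, 0.0, -0.3]
opening: 0.006
grasp_force: 0.0
```

{"fn": "move_arm", "kwargs": {
  "series": [
    [[0,0.1,0,0.5,0],[0,0.2,0,1,0],[0,0.3,0,1.5,0],[0,0.4,0,2,0],[0,0.5,0,2.5,0],[0,0.6,0,3,0],[0,0.7,0,3.5,0],[0,0.8,0,4,0],[0,0.9,0,4.5,0],[0,1,0,5,0]]
  ]
}}

```text
time_s: 19.33
eef_pos: [0.4297, 0.0336, 0.1638]
eef_rot: [-0.0, 0.075, 0.997, 0.0]
wrist_force: [-0.8, 1.0, 0.8]
opening: -0.001
grasp_force: 0.5
```

{"fn": "move_arm", "kwargs": {
  "series": [
    [[0,0.1,0,0.5,0],[0,0.2,0,1,0],[0,0.3,0,1.5,0],[0,0.4,0,2,0],[0,0.5,0,2.5,0],[0,0.6,0,3,0],[0,0.7,0,3.5,0],[0,0.8,0,4,0],[0,0.8,0,4,0],[0,0.8,0,4,0]]
  ]
}}

```text
time_s: 20.17
eef_pos: [0.429, 0.0337, 0.16]
eef_rot: [0.0, 0.075, 0.997, -0.0]
wrist_force: [-1.4, -0.5, 2.1]
opening: 0.003
grasp_force: 1.5
```

{"fn": "move_arm", "kwargs": {
  "series": [
    [[0,0,0,0.4,0],[0,0.1,0,0.8,0],[0,0.2,0,1.2,0],[0,0.2,0,1.6,0],[0,0.3,0,2,0],[0,0.3,0,2.4,0],[0,0.4,0,2.8,0],[0,0.4,0,3.2,0],[0,0.5,0,3.6,0],[0,0.5,0,4,0]]
  ]
}}

```text
time_s: 21.0
eef_pos: [0.4284, 0.0338, 0.1567]
eef_rot: [-0.0, 0.075, 0.997, -0.0]
wrist_force: [-6.3, 0.8, 11.9]
opening: 0.003
grasp_force: 5.7
```

```bash
cat >> k.py <<'E'
def cart():
    a,d=camera("scene"); P,u,v=pts(d,"scene"); D=f(P); p=a[v,u].astype(int)
    s=(abs(D[:,0])<25)&(abs(D[:,1])<20)&(D[:,2]>80)&(D[:,2]<125)&(p[:,0]>p[:,2]+40)
    if s.sum()>20: print("cart top",s.sum(),np.percentile(D[s],[50,90,98],axis=0)[:,2].round(1))
E
python3 -c "
from k import *
tcp();red('wrist');cart()"
```

```text
tcp dock [[-67.6   1.2 156.7]] F [-6.3  0.8 11.9] 21.0
wrist red 1569 [[-73.9, -42.7, 154.5], [-70.4, 17.4, 157.4], [-64.6, 45.4, 159.0]]
cart top 100 [109.2 111.3 112.3]
```

The foot is on the cartridge (12 N, handle top about 157). Bottoming should come near 138, so I continue in small steps.

{"fn": "move_arm", "kwargs": {
  "series": [
    [[0,0,0,0.5,0],[0,0,0,1,0],[0,0,0,1.5,0],[0,0,0,2,0],[0,0,0,2.5,0],[0,0,0,3,0],[0,0,0,3.5,0],[0,0,0,4,0],[0,0,0,4.5,0],[0,0,0,5,0]]
  ]
}}

```text
time_s: 21.93
eef_pos: [0.4274, 0.034, 0.1512]
eef_rot: [-0.001, 0.075, 0.997, -0.0]
wrist_force: [-8.9, 0.6, 11.2]
opening: 0.001
grasp_force: 5.9
```

{"fn": "move_arm", "kwargs": {
  "series": [
    [[0,0,0,0.5,0],[0,0.1,0,1,0],[0,0.1,0,1.5,0],[0,0.2,0,2,0],[0,0.2,0,2.5,0],[0,0.2,0,3,0],[0,0.3,0,3.5,0],[0,0.3,0,4,0],[0,0.3,0,4.5,0],[0,0.3,0,5,0]]
  ]
}}

```text
time_s: 22.77
eef_pos: [0.4273, 0.034, 0.1462]
eef_rot: [-0.001, 0.075, 0.997, -0.0]
wrist_force: [-7.4, 1.2, 11.9]
opening: -0.001
grasp_force: 5.6
```

```bash
python3 -c "
from k import *
tcp();red('wrist');cart()"
```

```text
tcp dock [[-68.8   1.2 146.2]] F [-7.4  1.2 11.9] 22.7667
wrist red 1776 [[-75.2, -42.7, 143.7], [-71.9, 16.3, 146.9], [-66.2, 45.2, 148.4]]
cart top 88 [103.9 105.2 105.8]
```

{"fn": "move_arm", "kwargs": {
  "series": [
    [[0,0,0,0.4,0],[0,0,0,0.8,0],[0,0,0,1.2,0],[0,0,0,1.6,0],[0,0,0,2,0],[0,0,0,2.4,0],[0,0,0,2.8,0],[0,0,0,3.2,0],[0,0,0,3.6,0],[0,0,0,4,0]]
  ]
}}

```text
time_s: 23.7
eef_pos: [0.4273, 0.034, 0.1422]
eef_rot: [-0.001, 0.075, 0.997, 0.0]
wrist_force: [-7.6, 0.7, 11.0]
opening: 0.003
grasp_force: 5.5
```

{"fn": "move_arm", "kwargs": {
  "series": [
    [[0,0,0,0.2,0],[0,0,0,0.4,0],[0,0,0,0.6,0],[0,0,0,0.8,0],[0,0,0,1,0],[0,0,0,1.2,0],[0,0,0,1.2,0],[0,0,0,1.2,0],[0,0,0,1.2,0],[0,0,0,1.2,0]]
  ]
}}

```text
time_s: 24.53
eef_pos: [0.4272, 0.034, 0.1414]
eef_rot: [-0.001, 0.075, 0.997, 0.0]
wrist_force: [-9.7, 0.6, 15.2]
opening: -0.0
grasp_force: 7.7
```

```bash
python3 -c "
from k import *
tcp();red('wrist');cart()"
```

```text
tcp dock [[-68.8   1.3 141.4]] F [-9.7  0.6 15.2] 24.5333
wrist red 1901 [[-75.6, -42.9, 139.4], [-72.2, 14.3, 142.3], [-66.8, 45.0, 143.7]]
cart top 84 [101.6 103.4 104.5]
```

{"fn": "move_arm", "kwargs": {
  "series": [
    [[0,0,0,0.2,0],[0,0,0,0.4,0],[0,0,0,0.6,0],[0,0,0,0.6,0],[0,0,0,0.6,0],[0,0,0,0.6,0],[0,0,0,0.6,0],[0,0,0,0.6,0],[0,0,0,0.6,0],[0,0,0,0.6,0]]
  ]
}}

```text
time_s: 25.47
eef_pos: [0.4272, 0.0341, 0.1412]
eef_rot: [-0.001, 0.075, 0.997, -0.0]
wrist_force: [-11.2, 1.1, 18.7]
opening: 0.002
grasp_force: 9.4
```

{"fn": "move_arm", "kwargs": {
  "series": [
    [[0,0,0,0.2,0],[0,0,0,0.4,0],[0,0,0,0.6,0],[0,0,0,0.7,0],[0,0,0,0.7,0],[0,0,0,0.7,0],[0,0,0,0.7,0],[0,0,0,0.7,0],[0,0,0,0.7,0],[0,0,0,0.7,0]]
  ]
}}

```text
time_s: 26.3
eef_pos: [0.4272, 0.034, 0.1409]
eef_rot: [-0.001, 0.075, 0.997, -0.0]
wrist_force: [-13.6, 2.4, 23.3]
opening: 0.001
grasp_force: 11.6
```

```bash
python3 -c "
from k import *
tcp();red('wrist');cart()"
```

```text
tcp dock [[-68.8   1.2 140.9]] F [-13.6   2.4  23.3] 26.3
wrist red 1897 [[-75.7, -42.9, 139.0], [-72.2, 14.9, 141.9], [-66.9, 44.9, 143.3]]
cart top 86 [101.4 103.1 103.8]
```

The force climbs to 23 N with almost no travel, so it has bottomed. I'll back off straight up and check the height.

{"fn": "move_arm", "kwargs": {
  "series": [
    [[0,0,0,-1,0],[0,0,0,-3,0],[0,0,0,-10,0],[0,0,0,-25,0],[0,5,0,-50,0],[0,15,0,-80,0],[0,25,0,-110,0],[0,30,0,-140,0],[0,30,0,-150,0],[0,30,0,-150,0]]
  ]
}}

```text
time_s: 27.23
eef_pos: [0.4004, 0.038, 0.2927]
eef_rot: [0.004, 0.075, 0.997, -0.0]
wrist_force: [0.7, -0.8, -0.2]
opening: -0.0
grasp_force: 0.0
```

Run:
```python
from k import *
tcp();red('wrist');red('scene');cart()
a,d=camera("wrist");P,u,v=pts(d,"wrist");D=f(P);p=a[v,u].astype(int)
t=(abs(D[:,2]-51)<2.5)&(abs(D[:,0])<39)&(abs(D[:,1])<40);print("block",np.median(D[t][:,2]))
s=(abs(D[:,0])<19)&(abs(D[:,1])<15)&(D[:,2]>95)&(D[:,2]<114)&(p[:,0]>p[:,2]+40)
print("top",s.sum(),np.percentile(D[s][:,2],[5,50,95]).round(1),np.histogram(D[s][:,2],bins=np.arange(95,115)))
b,_=camera("scene");cv2.imwrite("pics/f.png",np.hstack([cv2.resize(b[150:290,210:350],(400,400)),cv2.resize(a,(400,300)).copy() if 0 else cv2.copyMakeBorder(cv2.resize(a,(400,300)),0,100,0,0,0)]))
```

```text
tcp dock [[-96.    1.4 292.7]] F [ 0.7 -0.8 -0.2] 27.2333
wrist red 1524 [[-77.5, -42.9, 136.3], [-72.7, -0.4, 140.3], [-65.3, 43.2, 142.2]]
scene red 206 [[-75.4, -41.2, 137.6], [-68.8, -1.4, 142.9], [-63.3, 42.7, 145.8]]
cart top 83 [101.6 103.4 104.4]
block 50.866626648393
top 159 [ 99.4 101.5 102.8] (array([ 0,  0,  1,  4, 14, 28, 73, 34,  5,  0,  0,  0,  0,  0,  0,  0,  0,
        0,  0]), array([ 95,  96,  97,  98,  99, 100, 101, 102, 103, 104, 105, 106, 107,
       108, 109, 110, 111, 112, 113, 114]))
```

View pics/f.png

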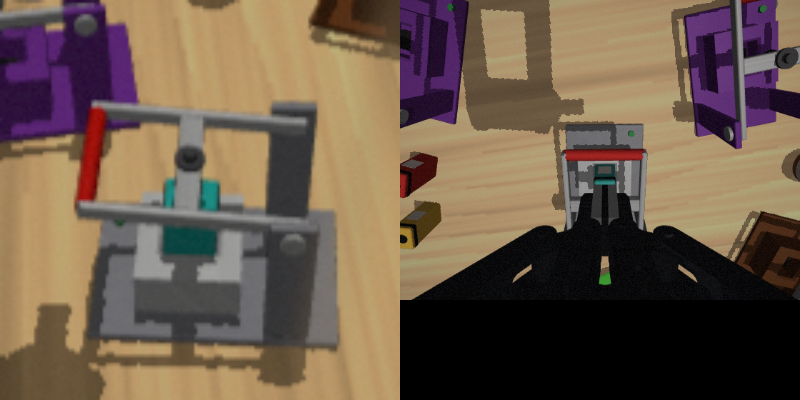

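The clamp is closed with its foot on the teal cartridge, and nothing else has been disturbed. I'll do one averaged height check before handing in.

Run:
```python
from k import *
for n in("wrist","scene","top"):
    c=cal(n);A=[camera(n) for _ in range(4)];a=A[0][0];d=np.median([x[1] for x in A],0).astype(np.float32)
    P,u,v=pts(d,n,c=c);D=f(P);p=a[v,u].astype(int)
    # teal, eroded mask
    hsv=cv2.cvtColor(a,cv2.COLOR_BGR2HSV);k=cv2.inRange(hsv,(78,90,60),(100,255,255));k=cv2.erode(k,np.ones((3,3)))
    s=(k[v,u]>0)&(abs(D[:,0])<18)&(abs(D[:,1])<14)&(D[:,2]>97)&(D[:,2]<114)
    t=(abs(D[:,2]-51)<2.5)&(abs(D[:,0])<38)&(abs(D[:,1])<39)
    print(n,s.sum(),np.median(D[s],0).round(2) if s.any() else 0,"block",np.median(D[t][:,2]).round(2))
```

```text
wrist 101 [-15.59   0.94 101.83] block 50.97
scene 33 [ 13.5   -1.64 101.8 ] block 51.42
top 0 0 block nan
  return _methods._mean(a, axis=axis, dtype=dtype,
  ret = ret.dtype.type(ret / rcount)
```

```bash
python3 -c "
from h import *
print(order.hand_in())"
```

```text
the job is handed in; nothing more can be done
None
```

I set the teal cartridge on the seat, let go, and drove it home with the clamp, which I left closed. I stopped at 23 N on the handle, where it no longer moved, and handed the job in at about 28 s. The final camera check put the top 0.4–0.9 mm above the fully home height. I took that as measurement error, because the force was well above the 12–18 N needed to drive it. The hand-in returned no verdict.

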